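# Change the battery pack of a backstage uplighter

### The job

Someone left a pack that is too short lying loose in the battery bay of the uplighter: unhook it and lay it flat on the rubber mat. Then, of the two look-alike packs on the table, take the one whose length fits the bay, hook its toe lug under the steel lip while its other end is still raised, swing that end down and press it until the spring catch snaps over it and the pack lies fully home. Leave the last pack on the table and do not knock over the glasses, mug, bottle or can.

Things in the scene. Friction and masses are not known exactly. Their poses are not given: they have to be found in the camera images.
- lamp: grey battery uplighter, heavy, fixed, lying on its flank: housing 230 long (x), 130 wide (y), flat top 96 mm above the table, six-lens head at the +x end (top 100 mm). Folded yoke and knobs on the flanks, 177 mm over the knobs, all below 60 mm. Origin: under its centre, on the table. A battery bay, 16 mm deep, is sunk in the top along x
- bay (a point): point on the bay floor (80 mm above the table) where the middle of the fitting pack's underside belongs; axes as the lamp's (z up). End walls at x = -81 and +75 mm of it (156 mm apart), side walls 64 mm apart, flared in the top 5 mm. Home, the fitting pack's axes match these, toe lug at -x, with 2 mm play lengthwise, 3 mm sideways, and it stands 28 mm proud of the housing top
- lip (a point): middle of the lower front edge of the fixed steel lip at the bay's -x end. The lip is as wide as the bay, overhangs its first 9 mm (to x = -72 mm of the bay point), leaves 11 mm free height over the bay floor and is 5 mm thick, its top flush with the housing top
- latch (a joint): travel of the sprung catch at the bay's +x end, m: 0 out over the bay (rest), 0.008 fully pushed back. A pack's heel pressed down on its sloping nose drives it back against 2.4 to 5.6 N (some 10 to 15 N down on the heel end) and it snaps out over the heel step when the pack is home
- latch_nose (a point): middle of the catch's nose edge: at rest 67.5 mm from the bay point along +x (7.5 mm in from the end wall), underside 16 mm above the bay floor. The catch is 46 wide, slides on the housing top, rises 20 mm over it, between two cheeks 20 mm high, 66 mm over their outsides
- pack_a_center (a point): centre (half-way up) of a battery pack lying loose in the bay, lug just under the lip, heel free of the catch, about 0.5 kg. Body 118 long (its x), 58 wide (y), 44 high mm with plain parallel sides. Toe lug 14 long, 42 wide, 8 thick juts from the -x end, heel step 8 long, 42 wide, 14 high from the +x end, both level with the underside: 140 mm overall. The three packs look alike; only the length differs
- pack_b_center (a point): centre (half-way up) of a battery pack on the table, about 0.6 kg. Body 142 long (its x), 58 wide (y), 44 high mm with plain parallel sides. Toe lug 14 long, 42 wide, 8 thick juts from the -x end, heel step 8 long, 42 wide, 14 high from the +x end, both level with the underside: 164 mm overall. The three packs look alike; only the length differs
- pack_c_center (a point): centre (half-way up) of a battery pack on the table, about 0.55 kg. Body 130 long (its x), 58 wide (y), 44 high mm with plain parallel sides. Toe lug 14 long, 42 wide, 8 thick juts from the -x end, heel step 8 long, 42 wide, 14 high from the +x end, both level with the underside: 152 mm overall. The three packs look alike; only the length differs
- pack_c_toe (a point): middle of the tip of the toe lug of pack_c: 79 mm from its centre along its -x and 18 mm below it
- mat: thin black rubber mat lying clear on the table, 160 (x) by 110 (y) mm, under 1 mm thick; origin at its middle, on the table
- flute_1: tall glass flute, 205 high, 62 across the foot, 48 at the widest; origin under its foot. Stands between the packs and the mat
- flute_2: the other flute, same size, beyond the lamp
- mug: white mug, 92 high, 74 across, its handle reaching 60 mm from the axis; origin under it
- bottle: dark green sparkling-wine bottle, 295 high, 80 across; origin under it
- can: drinks can, 122 high, 66 across; origin under it
- tape_roll: roll of black tape lying flat, 112 across, 48 high; origin under it
There are look-alikes about, which are no part of the job. Leave any blue or pink look-alike of the part that bears pack_c_center alone.

How it is judged:
By the outcome, as a careful person would: the job done as asked, in the order asked, and still so for the second after the job is handed in, with the robot touching nothing.
It also fails if it takes over 64 s, if anything falls off the work surface, if the arm or the gripper's body presses on something with over 40 N, if the wrist force passes 120 N, or if a joint passes its speed limit or range.

### The arm

A 6-joint arm with a two-finger parallel gripper is mounted at the origin on the work surface. World frame = base frame: x ahead of the robot, y to its left, z up, the work surface at z = 0. Lengths are in m, angles in rad, forces in N, time in s.
With the tool pointing down it reaches from about 0.3 to 0.775 m from the base axis. Payload 14.6 kg.
Tool frame: the origin (TCP) lies midway between the tips of the shut fingers; the grasp point (between the pads) lies 19 mm behind it (ctrl.pinch_z is the distance from the TCP to the grasp point, in m); z points along the fingers, y is the line along which they close (so a half turn about z gives the same grasp; the last joint's range is limited). The gripper opens to 94 mm and grips with 3 to 60 N. Pads are 16 mm wide; open, the fingers measure 119 mm over their backs; the gripper's body (75 mm by 177 mm) begins 78 mm behind the grasp point.
Start: joints at [-1.266, 0.3, 1.521, -0, 1.321, -0.067], TCP at [0.2, -0.512, 0.205] pointing down, gripper open.
Joint ranges: [-3.03, 3.03], [-0.79, 2.21], [0.23, 2.52], [-1.04, 4.18], [0, 3.07], [-2.55, 2.55]. Speed limits (rad/s): [2.22, 2.22, 2.57, 3.14, 3.14, 3.14].

### API

Orientations are given as [roll, pitch, yaw] about the fixed x, y, z axes, in that order (R = Rz(yaw) Ry(pitch) Rx(roll)).
In Python, from station import ctrl gives the robot as it stands.
- The arm moves only by the tool jog_arm, never from a script. Its argument "motion" is a list of rows, each a list of 7 numbers: the shift along the tool's x, y, z in m, then the turn, a rotation vector about the tool's x, y, z in rad, then the opening, from -1 (shut) to 1 (fully open). In form: [[tx, ty, tz, rx, ry, rz, gripper], ...]. A call has 1 to 5 rows; each row shifts and turns the commanded pose from where the row before left it, along the tool's axes as they then stand; what a row does not reach is not made up. A row lasts 1/10 s, in which the tool goes at most 50 mm and 8.59 degrees, less where a joint would pass 70% of its speed; a pose out of reach is approached as far as the arm can. A call is refused whole if a number of a shift passes 0.05 or a number of a turn 0.15, either way. A call with a gripper value outside its range is refused whole. The fingers move at their own pace and stop on an object; "squeeze" is the grip in N (left out, the last holds). Time passes only in rows, so rows that do not move let the fingers close. It gives the time, the measured TCP pose, the force, the opening and the grip force at its end, in the units of the state.
- ctrl.get_obs(): the state, without advancing time (a new reading comes with each control period).
- ctrl.camera(name): name is "scene" or "top" or "wrist"; returns the picture (384x512x3 uint8, red, green, blue); there is no depth.
- ctrl.camera_model(name): a dict with "intrinsics" (3x3 intrinsics, pixels), "k1" (the pictures are not rectified: a ray, as slopes to the right and down, at radius r is drawn at 1 + k1 r^2 times it, then the intrinsics apply), "rvec" (rotation vector, rad) and "tvec" (3), from world to camera coordinates, as OpenCV has them. Camera axes: x right, y down, z forward; pixel columns grow to the right and rows downward; lengths in m; the calibration is good to about 2 mm. A picture is of the moment at which its call begins: read the wrist's pose just before it. camera_model takes no time and is no camera call; for the wrist camera it gives the pose at the moment of the call.
- ctrl.hand_in(): hands the job in; it is judged then, once.
The state is a dict: "time_s": time; "qpos": joint angles; "joint_vel": joint speeds; "tau": joint torques, N m; "ee_pos": TCP position; "eef_rot": TCP orientation; "force": force on the tool from outside, world axes, zero at the start; "moment": the same for the moment, N m; "grip_width": finger opening in m; "grip_force": force on a finger pad.
Only numpy, scipy, OpenCV 4.12 (cv2) and the standard library are available. Lean on these libraries where they do the work, as an engineer would, in place of code of your own. Each camera call takes 0.05 s, during which the arm holds its last target. There are 200 camera calls.

## Working session

There is one attempt and no reset: what is moved stays moved. The work goes in short steps, Python scripts to look and compute and a tool call to move; the robot and the scene stay as the last step left them, time stands still between calls to the robot, and variables do not carry over. Pictures are saved under pics/ and viewed, at most 10 in all, crops included, and the job is handed in when it is done.

Besides the shell and the picture viewer there is one more tool, called as name(argument=value, ...) on one line, values as JSON. jog_arm: Moves the arm, as the interface text tells. Its arguments: {"type":"object","properties":{"motion":{"type":"array"},"squeeze":{"type":"number"}},"required":["motion"]}

```bash
mkdir -p pics; cat > h.py <<'E'
import numpy as np, cv2
from station import ctrl
from scipy.spatial.transform import Rotation as R
def cast(m,uv,z):
    K=np.array(m["intrinsics"]);k1=m["k1"]
    p=np.atleast_2d(uv).astype(float)
    d=np.c_[(p[:,0]-K[0,2])/K[0,0],(p[:,1]-K[1,2])/K[1,1]]
    s=d.copy()
    for _ in range(20): s=d/(1+k1*(s**2).sum(1,keepdims=True))
    Rm=cv2.Rodrigues(np.array(m["rvec"],float))[0];t=np.array(m["tvec"],float).ravel()
    c=-Rm.T@t; r=np.c_[s,np.ones(len(s))]@Rm
    return c+r*((z-c[2])/r[:,2])[:,None]
def proj(m,P):
    Rm=cv2.Rodrigues(np.array(m["rvec"],float))[0];t=np.array(m["tvec"],float).ravel()
    q=np.atleast_2d(P)@Rm.T+t; s=q[:,:2]/q[:,2:]; s=s*(1+m["k1"]*(s**2).sum(1,keepdims=True))
    K=np.array(m["intrinsics"]); return np.c_[s[:,0]*K[0,0]+K[0,2],s[:,1]*K[1,1]+K[1,2]]
def shot(n,f,crop=None,scale=1):
    m=ctrl.camera_model(n); im=ctrl.camera(n)[:,:,::-1].copy()
    cv2.imwrite(f"pics/{f}_raw.png",im)
    np.save(f"pics/{f}_m.npy",m,allow_pickle=True)
    return m,im
E
python3 - <<'E'
from h import *
a,i=shot("top","top0");b,j=shot("scene","scene0")
for m in(a,b):
    Rm=cv2.Rodrigues(np.array(m["rvec"],float))[0];print(-Rm.T@np.array(m["tvec"]).ravel(),m["intrinsics"],m["k1"],Rm[2])
cv2.imwrite("pics/top_v.png",cv2.resize(i,(800,600),interpolation=cv2.INTER_CUBIC))
cv2.imwrite("pics/scene_v.png",cv2.resize(j,(800,600),interpolation=cv2.INTER_CUBIC))
print(ctrl.get_obs(),ctrl.pinch_z)
E
```

```text
[ 0.431108   -0.05327435  1.31725336] [[386.3485372    0.         253.60171923]
 [  0.         386.3485372  191.63456875]
 [  0.           0.           1.        ]] 0.03359464642922598 [ 3.15327971e-02 -7.74633794e-05 -9.99502715e-01]
[ 1.01751996 -0.51211153  1.10531057] [[406.55656934   0.         262.28869724]
 [  0.         406.55656934 189.85270587]
 [  0.           0.           1.        ]] -0.14577940897321745 [-0.43880964  0.37153744 -0.81817237]
{'time_s': 0.1, 'qpos': array([-1.26559409e+00,  3.00362629e-01,  1.52154259e+00, -3.63810429e-05,
        1.32069362e+00, -6.66104697e-02]), 'joint_vel': array([-0.00114421,  0.00017552, -0.0021741 ,  0.00026772, -0.00111142,
        0.00129753]), 'tau': array([ 2.28158417e-03, -5.32642257e+01, -3.53285122e+01,  7.10238819e-02,
        2.34699732e-02, -6.21433537e-05]), 'ee_pos': array([ 0.19972715, -0.51219193,  0.20496211]), 'eef_rot': array([-3.14058635e+00, -3.18110000e-05,  3.71821710e-01]), 'force': array([0.1353778 , 0.57743125, 0.80379836]), 'moment': array([-0.02448747,  0.01162813,  0.01408399]), 'grip_force': 0.0, 'grip_width': 0.09408311232554599} 0.0188
```

View pics/top_v.png

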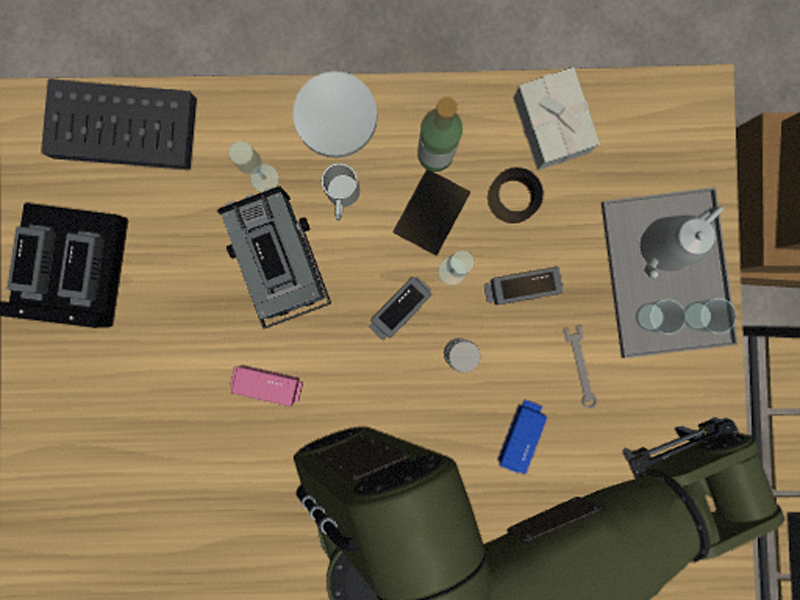

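View pics/scene_v.png

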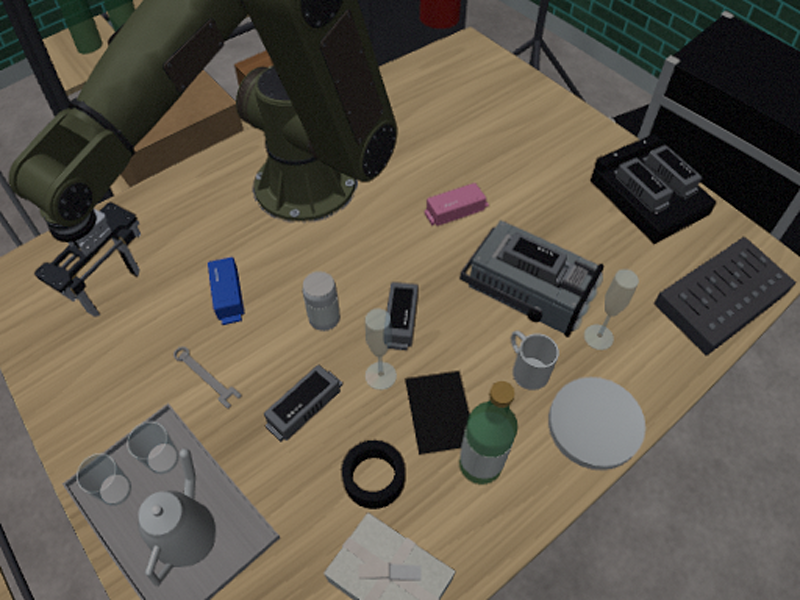

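The top view (800x600) shows these candidates:
- Grey packs on the table at (400,307) and (525,285), and one in the lamp bay at (268,255).
- Look-alikes to leave alone: charger packs at (30,262) and (78,267), pink at (266,385), blue at (522,437).

Other things in view: mat (432,212), flutes (455,266) and (262,178), mug (340,186), bottle (440,135), can (462,354), tape (515,194). The left table pack looks shorter, so it's probably c. I'll check that in a close crop.

```bash
python3 - <<'E'
from h import *
i=cv2.imread("pics/top0_raw.png")
c=cv2.resize(i[110:225,135:365],None,fx=3.47,fy=3.47,interpolation=cv2.INTER_CUBIC)
c=cv2.convertScaleAbs(c,alpha=1.5,beta=15)
cv2.imwrite("pics/crop1.png",c);print(c.shape)
E
```

```text
(399, 798, 3)
```

View pics/crop1.png

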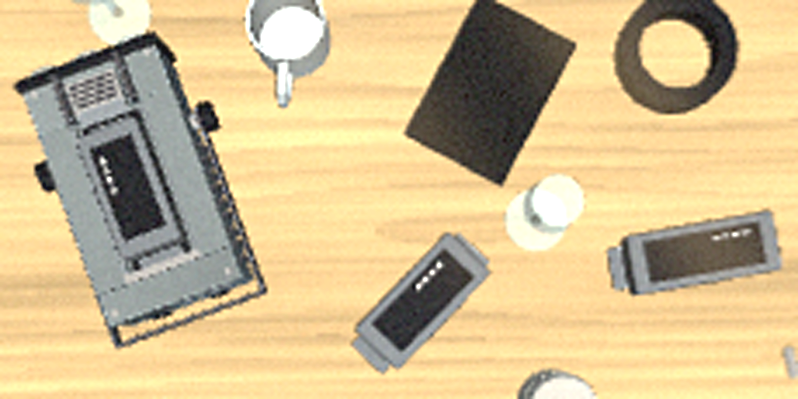

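The close crop (3.47x, origin raw (135,110)) shows two table packs. The left one is centred at (422,302), body about 131 px, which is about 124 mm. The right one is at (703,252), about 143 px. The ratio of 0.916 matches 130/142, so the left pack is c and fits. Its toe points lower-left, at (365,355).

The loose pack is in the lamp at (133,188), with the toe towards (155,255) and the catch at (97,90).

```bash
python3 - <<'E'
from h import *
m=np.load("pics/top0_m.npy",allow_pickle=True).item()
C=lambda pts,z:cast(m,np.array(pts)/3.47+[135,110],z).round(4)
ln=lambda n,p:print(n,p[:,:2].tolist())
ln("packA ends(+x,-x) top",C([(110,130),(150,245)],.124))
ln("packC ctr sides",C([(378,346),(470,253)],.044))
ln("packB",C([(634,265),(775,240)],.044))
ln("mat",C([(490,0),(575,45),(500,185),(405,130)],0))
ln("flute1",C([(533,222)],0));ln("can top",C([(560,395)],.122))
V=lambda pts,z:cast(m,np.array(pts)*.64,z).round(3)
ln("mug",V([(340,186)],.09));ln("bottle base",V([(437,158)],0.02));ln("flute2",V([(264,178)],0));ln("tape",V([(515,194)],.048))
w=ctrl.camera_model("wrist");o=ctrl.get_obs()
Rt=R.from_euler("xyz",o["eef_rot"]).as_matrix()
Rw=cv2.Rodrigues(np.array(w["rvec"],float))[0];c=-Rw.T@np.array(w["tvec"]).ravel()
print("cam in tool",Rt.T@(c-o["ee_pos"]),"cam axes in tool\n",(Rt.T@Rw.T).round(3),w["intrinsics"],w["k1"])
E
```

```text
packA ends(+x,-x) top [[0.6111, 0.2127], [0.5077, 0.1787]]
packC ctr sides [[0.4124, -0.0203], [0.4989, -0.1095]]
packB [[0.4842, -0.2649], [0.5051, -0.399]]
mat [[0.751, -0.1367], [0.7045, -0.2196], [0.5677, -0.1425], [0.624, -0.0501]]
flute1 [[0.5305, -0.1741]]
can top [[0.3667, -0.1832]]
mug [[0.704, 0.057]]
bottle base [[0.776, -0.148]]
flute2 [[0.745, 0.231]]
tape [[0.688, -0.309]]
cam in tool [ 0.07126571  0.00143985 -0.18026224] cam axes in tool
 [[ 0.    -0.97  -0.243]
 [ 1.     0.001 -0.001]
 [ 0.001 -0.243  0.97 ]] [[326.20142826   0.         253.88139343]
 [  0.         326.20142826 193.22930092]
 [  0.           0.           1.        ]] -0.04016857274449592
```

```bash
cat >> h.py <<'E'
def tool(yaw,tilt=0):   # deg; pointing down, tool x along yaw, tilt about tool y
    return (R.from_euler("z",yaw,degrees=True)*R.from_euler("x",np.pi)*R.from_euler("y",tilt,degrees=True)).as_matrix()
def plan(p0,R0,p1,R1,g,n=None,turn=None):
    p0,p1=np.array(p0,float),np.array(p1,float)
    rv=R.from_matrix(R0.T@R1).as_rotvec() if turn is None else np.array(turn)
    if n is None: n=int(np.ceil(max(np.linalg.norm(p1-p0)/.045,np.linalg.norm(rv)/.147,1)))
    rows=[]
    Rc=R0.copy();pc=p0.copy()
    for k in range(n):
        d=(p1-pc)/(n-k)
        t=np.round(Rc.T@d,4); r=np.round(rv/n,4)
        rows.append([*t.tolist(),*r.tolist(),g]); pc=pc+Rc@t; Rc=Rc@R.from_rotvec(r).as_matrix()
    for i in range(0,n,5): print(str(rows[i:i+5]).replace("-0.0,","0,").replace("0.0,","0,"))
    return pc,Rc
def cur():
    o=ctrl.get_obs();return o["ee_pos"],R.from_euler("xyz",o["eef_rot"]).as_matrix()
E
python3 - <<'E'
from h import *
p,Rc=cur()
rv=R.from_matrix(Rc.T@tool(198)).as_rotvec();print(rv)
if rv[2]>0: rv=rv*(1-2*np.pi/np.linalg.norm(rv))
plan(p,Rc,[.559,.196,.27],tool(198),1,turn=rv)
E
```

```text
[ 4.30226551e-06 -1.55309284e-03 -3.08392981e+00]
[[0.0282, -0.0252, -0.0031, 0, -0.0001, -0.1469, 1], [0.0316, -0.0208, -0.0031, 0, -0.0001, -0.1469, 1], [0.0343, -0.016, -0.0031, 0, -0.0001, -0.1469, 1], [0.0362, -0.0108, -0.0031, 0, -0.0001, -0.1469, 1], [0.0374, -0.0053, -0.0031, 0, -0.0001, -0.1469, 1]]
[[0.0378, 0.0002, -0.0031, 0, -0.0001, -0.1469, 1], [0.0374, 0.0057, -0.0031, 0, -0.0001, -0.1469, 1], [0.0361, 0.0111, -0.0031, 0, -0.0001, -0.1469, 1], [0.0341, 0.0163, -0.0031, 0, -0.0001, -0.1469, 1], [0.0314, 0.0211, -0.0031, 0, -0.0001, -0.1469, 1]]
[[0.0279, 0.0255, -0.0031, 0, -0.0001, -0.1469, 1], [0.0239, 0.0293, -0.0031, 0, -0.0001, -0.1469, 1], [0.0194, 0.0325, -0.0031, 0, -0.0001, -0.1469, 1], [0.0144, 0.035, -0.0031, 0, -0.0001, -0.1469, 1], [0.0091, 0.0367, -0.0031, 0, -0.0001, -0.1469, 1]]
[[0.0037, 0.0376, -0.0031, 0, -0.0001, -0.1469, 1], [-0.0019, 0.0378, -0.0031, 0, -0.0001, -0.1469, 1], [-0.0074, 0.0371, -0.0031, 0, -0.0001, -0.1469, 1], [-0.0128, 0.0356, -0.0031, 0, -0.0001, -0.1469, 1], [-0.0178, 0.0334, -0.0031, 0, -0.0001, -0.1469, 1]]
[[-0.0225, 0.0303, -0.0031, 0, -0.0001, -0.1469, 1]]
```

jog_arm(motion=[[0.028,-0.025,-0.02,0,0,-0.147,1],[0.0315,-0.021,-0.02,0,0,-0.147,1],[0.034,-0.016,-0.02,0,0,-0.147,1],[0.036,-0.011,-0.01,0,0,-0.147,1],[0.0375,-0.005,0,0,0,-0.147,1]])

```text
time_s: 0.6
ee_pos: [0.2853, -0.3431, 0.2767]
eef_rot: [3.14, 0.001, 1.113]
force: [-0.1, -0.3, -0.8]
grip_width: 0.0939
grip_force: 0.0
```

jog_arm(motion=[[0.038,0,0,0,0,-0.147,1],[0.0375,0.0055,0,0,0,-0.147,1],[0.036,0.011,0,0,0,-0.147,1],[0.034,0.016,0,0,0,-0.147,1],[0.0315,0.021,0,0,0,-0.147,1]])

```text
time_s: 1.1
ee_pos: [0.3696, -0.1737, 0.2754]
eef_rot: [-3.142, -0.0, 1.848]
force: [-0.1, -0.2, -0.3]
grip_width: 0.0941
grip_force: 0.0
```

jog_arm(motion=[[0.028,0.0255,0,0,0,-0.147,1],[0.024,0.029,0,0,0,-0.147,1],[0.0195,0.0325,0,0,0,-0.147,1],[0.0145,0.035,0,0,0,-0.147,1],[0.009,0.0365,0,0,0,-0.147,1]])

```text
time_s: 1.6
ee_pos: [0.4546, -0.0048, 0.2753]
eef_rot: [-3.142, -0.0, 2.583]
force: [0.1, -0.8, 1.6]
grip_width: 0.0939
grip_force: 0.0
```

jog_arm(motion=[[0.0035,0.0375,0,0,0,-0.147,1],[-0.002,0.038,0,0,0,-0.147,1],[-0.0075,0.037,0,0,0,-0.147,1],[-0.013,0.0355,0,0,0,-0.147,1],[-0.018,0.0335,0,0,0,-0.147,1]])

```text
time_s: 2.1
ee_pos: [0.5406, 0.1637, 0.2751]
eef_rot: [-3.142, -0.001, -2.965]
force: [0.4, -0.3, 0.0]
grip_width: 0.0938
grip_force: 0.0
```

jog_arm(motion=[[-0.0225,0.03,0,0,0,-0.147,1],[0,0,0,0,0,0,1],[0,0,0,0,0,0,1]])

```text
time_s: 2.4
ee_pos: [0.5571, 0.1958, 0.2746]
eef_rot: [-3.142, -0.001, -2.825]
force: [-0.3, -0.6, -0.3]
grip_width: 0.0938
grip_force: 0.0
```

```bash
python3 - <<'E'
from h import *
m,i=shot("wrist","w1");print(ctrl.get_obs()["qpos"].round(2), ctrl.get_obs()["ee_pos"])
cv2.imwrite("pics/w1_v.png",cv2.resize(i,(800,600),interpolation=cv2.INTER_CUBIC))
E
```

```text
[ 0.27  0.35  1.29 -0.    1.5  -1.61] [0.55707762 0.19516045 0.27507378]
```

View pics/w1_v.png

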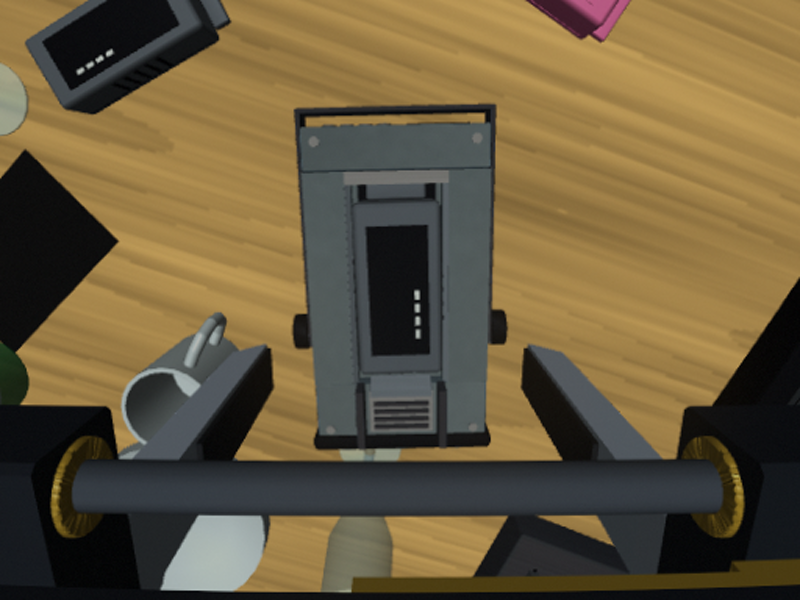

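The wrist view shows the lip bar at (344–448, 171–184), and pack A's top running from (357,203)/(438,201) to (361,373)/(440,372). The catch ridges are at (400,410), between cheeks at cols 362 and 440. The housing edges run from (300,172) to (318,432) on the left and (494,168) to (487,430) on the right.

```bash
python3 - <<'E'
from h import *
m=np.load("pics/w1_m.npy",allow_pickle=True).item()
V=lambda pts,z:cast(m,np.array(pts)*.64,z)[:,:2]
L=V([(300,172),(318,432),(494,168),(487,430)],.096)
for a,b in((0,1),(2,3)):
    d=L[b]-L[a];print("side yaw",np.degrees(np.arctan2(d[1],d[0])))
u=(L[1]-L[0])+(L[3]-L[2]);u/=np.linalg.norm(u);v=np.array([-u[1],u[0]]);yaw=np.degrees(np.arctan2(u[1],u[0]))
print("width",(L[2]-L[0])@v,(L[3]-L[1])@v)
lip=V([(344,184),(448,182)],.096);print("lip",lip.round(4),np.linalg.norm(lip[0]-lip[1]), "yaw",np.degrees(np.arctan2(*(lip[1]-lip[0])[::-1]))-90)
mid=lip.mean(0);mid=mid+v*((L.mean(0)-mid)@v)*.5
print("bay",mid+.072*u,"yaw",yaw)
A=V([(357,205),(438,201),(361,373),(440,372)],.124)
a=(A[:2].mean(0)+A[2:].mean(0))/2;d=A[2:].mean(0)-A[:2].mean(0)
print("A",a,np.linalg.norm(d),np.degrees(np.arctan2(d[1],d[0])),"width",np.linalg.norm(A[0]-A[1]),np.linalg.norm(A[2]-A[3]))
print("A rel bay",(a-(mid+.072*u))@np.c_[u,v], "lip lat",(lip.mean(0)-L.mean(0))@v)
p,Rc=cur(); plan(p,Rc,[*a,.101],tool(180+yaw),1)
E
```

```text
side yaw 19.634383108003874
side yaw 19.257976276059843
width 0.13282947536211015 0.131537186168766
lip [[0.5088 0.1407]
 [0.4852 0.2082]] 0.07153162209558275 yaw 19.25732689130389
bay [0.56473666 0.19880467] yaw 19.44569784422956
A [0.56280062 0.19819225] 0.11574045271136421 19.243134062216015 width 0.051858612524628644 0.05484651575406692
A rel bay [-2.02948335e-03  6.70524404e-05] lip lat -0.0008474227567882697
[[-0.0016, 0.0003, 0.0435, 0, -0.0002, -0.0059, 1], [-0.0016, 0.0003, 0.0435, 0, -0.0002, -0.0059, 1], [-0.0016, 0.0002, 0.0435, 0, -0.0002, -0.0059, 1], [-0.0017, 0.0003, 0.0436, 0, -0.0002, -0.0059, 1]]
```

jog_arm(motion=[[-0.0016,0,0.0435,0,0,-0.006,1],[-0.0016,0,0.0435,0,0,-0.006,1],[-0.0016,0,0.0435,0,0,-0.006,1],[-0.0016,0,0.043,0,0,-0.006,1],[0,0,0,0,0,0,1]])

```text
time_s: 2.95
ee_pos: [0.5624, 0.1961, 0.0992]
eef_rot: [3.141, -0.003, -2.803]
force: [0.0, -0.1, 2.0]
grip_width: 0.0939
grip_force: 0.0
```

jog_arm(motion=[[0,0,0,0,0,0,-1],[0,0,0,0,0,0,-1],[0,0,0,0,0,0,-1],[0,0,0,0,0,0,-1],[0,0,0,0,0,0,-1]], squeeze=40)

```text
time_s: 3.45
ee_pos: [0.5634, 0.1977, 0.1023]
eef_rot: [3.141, 0.001, -2.801]
force: [0.1, -1.3, 2.9]
grip_width: 0.0581
grip_force: 39.5
```

jog_arm(motion=[[0,0,-0.0045,0,-0.058,0,-1],[0,0,-0.0045,0,-0.058,0,-1],[0,0,-0.0045,0,-0.058,0,-1],[-0.004,0,-0.012,0,0,0,-1],[-0.005,0,-0.02,0,0,0,-1]])

```text
time_s: 3.95
ee_pos: [0.5649, 0.1982, 0.1481]
eef_rot: [3.141, 0.169, -2.801]
force: [0.5, 0.2, -4.8]
grip_width: 0.058
grip_force: 40.0
```

jog_arm(motion=[[-0.006,0,-0.03,0,0,0,-1],[-0.006,0,-0.035,0,0,0,-1],[0,0,0,0,0.087,0,-1],[0,0,0,0,0.087,0,-1],[0,0,0,0,0,0,-1]])

```text
time_s: 4.45
ee_pos: [0.567, 0.1989, 0.2146]
eef_rot: [-3.142, -0.003, -2.801]
force: [1.4, -0.0, -6.5]
grip_width: 0.0575
grip_force: 40.0
```

```bash
python3 - <<'E'
from h import *
m=np.load("pics/top0_m.npy",allow_pickle=True).item()
# mat corners from a dark mask in the first top picture
i=cv2.imread("pics/top0_raw.png");g=i.max(2)
k=((g<75).astype(np.uint8));k[:105]=0;k[165:]=0;k[:,:245]=0;k[:,305:]=0
c=max(cv2.findContours(k,0,cv2.CHAIN_APPROX_NONE)[0],key=cv2.contourArea)
P=cast(m,c[:,0],0)[:,:2];r=cv2.minAreaRect((P*1000).astype(np.float32));print("mat",r)
p,Rc=cur();print(p,ctrl.get_obs()["grip_width"])
q,Rq=plan(p,Rc,[.660,-.137,.185],tool(180-32),-1)
plan(q,Rq,[.660,-.137,.0235],tool(180-32),-1)
E
```

```text
mat ((672.7154541015625, -132.85508728027344), (119.59491729736328, 175.23086547851562), 62.22380828857422)
[0.5670364  0.19885455 0.21458127] 0.05753454994033108
[[0.0031, -0.0435, 0.0037, -0.0002, -0.0004, 0.1124, -1], [-0.0018, -0.0435, 0.0037, -0.0002, -0.0004, 0.1124, -1], [-0.0067, -0.043, 0.0037, -0.0002, -0.0004, 0.1124, -1], [-0.0115, -0.042, 0.0037, -0.0002, -0.0004, 0.1124, -1], [-0.0161, -0.0405, 0.0037, -0.0002, -0.0004, 0.1124, -1]]
[[-0.0205, -0.0384, 0.0037, -0.0002, -0.0004, 0.1124, -1], [-0.0247, -0.0359, 0.0037, -0.0002, -0.0004, 0.1124, -1], [-0.0286, -0.0329, 0.0036, -0.0002, -0.0004, 0.1124, -1]]
[[0, 0, 0.0404, 0, 0, 0.0001, -1], [0, 0, 0.0404, 0, 0, 0.0001, -1], [0, 0, 0.0404, 0, 0, 0.0001, -1], [0, 0, 0.0403, 0, 0, 0.0001, -1]]
```

```bash
python3 - <<'E'
from h import *
m=np.load("pics/w1_m.npy",allow_pickle=True).item()
P=cast(m,np.array([(118,241),(25,150),(18,351)])*.64,0)[:,:2];print(P)
s=P[1]-P[0];print(np.linalg.norm(s),np.degrees(np.arctan2(s[1],s[0]))+90, np.degrees(np.arctan2(*(P[2]-P[0])[::-1])))
e=s/np.linalg.norm(s);f=np.array([-e[1],e[0]]);c=P[0]+e*.055+f*.08;print("centre",c)
E
```

```text
[[ 0.62438189 -0.04843048]
 [ 0.57089611 -0.14391014]
 [ 0.76021596 -0.12346234]]
0.10943990848874248 -29.25667007912017 -28.915329738392288
centre [ 0.66729726 -0.13551246]
```

```bash
python3 - <<'E'
from h import *
p,Rc=cur()
q,Rq=plan(p,Rc,[.6645,-.134,.19],tool(151),-1)
plan(q,Rq,[.6645,-.134,.026],tool(151),-1)
E
```

```text
[[0.0024, -0.0433, 0.0031, -0.0002, -0.0004, 0.1059, -1], [-0.0022, -0.0433, 0.0031, -0.0002, -0.0004, 0.1059, -1], [-0.0067, -0.0428, 0.0031, -0.0002, -0.0004, 0.1059, -1], [-0.0112, -0.0419, 0.003, -0.0002, -0.0004, 0.1059, -1], [-0.0156, -0.0405, 0.0031, -0.0002, -0.0004, 0.1059, -1]]
[[-0.0197, -0.0386, 0.003, -0.0002, -0.0004, 0.1059, -1], [-0.0237, -0.0363, 0.0031, -0.0002, -0.0004, 0.1059, -1], [-0.0275, -0.0335, 0.003, -0.0002, -0.0004, 0.1059, -1]]
[[0, 0, 0.041, 0, 0, 0, -1], [0, 0, 0.041, 0, 0, 0, -1], [0, 0, 0.041, 0, 0, 0, -1], [0, 0, 0.041, 0, 0, 0, -1]]
```

jog_arm(motion=[[0.0025,-0.043,0.003,0,0,0.106,-1],[-0.002,-0.043,0.003,0,0,0.106,-1],[-0.0065,-0.043,0.003,0,0,0.106,-1],[-0.011,-0.042,0.003,0,0,0.106,-1],[-0.0155,-0.0405,0.003,0,0,0.106,-1]])

```text
time_s: 4.95
ee_pos: [0.6265, -0.011, 0.1996]
eef_rot: [3.141, 0.001, 2.948]
force: [0.8, 0.5, -4.6]
grip_width: 0.058
grip_force: 40.0
```

jog_arm(motion=[[-0.0195,-0.0385,0.003,0,0,0.106,-1],[-0.0235,-0.036,0.003,0,0,0.106,-1],[-0.0275,-0.0335,0.003,0,0,0.106,-1],[0,0,0,0,0,0,-1],[0,0,0,0,0,0,-1]])

```text
time_s: 5.45
ee_pos: [0.6624, -0.1343, 0.19]
eef_rot: [3.141, -0.0, 2.634]
force: [0.3, 0.1, -4.9]
grip_width: 0.0578
grip_force: 40.0
```

jog_arm(motion=[[-0.0015,0,0.04,0,0,0,-1],[0,0,0.04,0,0,0,-1],[0,0,0.04,0,0,0,-1],[0,0,0.035,0,0,0,-1],[0,0,0.006,0,0,0,-1]])

```text
time_s: 5.95
ee_pos: [0.6616, -0.1323, 0.0254]
eef_rot: [-3.14, -0.006, 2.637]
force: [-0.3, 0.2, -5.7]
grip_width: 0.0579
grip_force: 40.0
```

jog_arm(motion=[[0,0,0.003,0,0,0,-1],[0,0,0.002,0,0,0,-1],[0,0,0,0,0,0,-1]])

```text
time_s: 6.25
ee_pos: [0.6648, -0.1343, 0.0266]
eef_rot: [3.141, 0.003, 2.635]
force: [0.1, -0.0, -5.4]
grip_width: 0.0571
grip_force: 40.0
```

jog_arm(motion=[[0,0,0.002,0,0,0,-1],[0,0,0.002,0,0,0,-1],[0,0,0,0,0,0,-1],[0,0,0,0,0,0,-1]])

```text
time_s: 6.65
ee_pos: [0.6652, -0.1348, 0.0225]
eef_rot: [3.141, 0.004, 2.635]
force: [3.1, -1.7, 5.0]
grip_width: 0.0577
grip_force: 40.0
```

jog_arm(motion=[[0,0,0,0,0,0,1],[0,0,0,0,0,0,1],[0,0,0,0,0,0,1],[0,0,-0.03,0,0,0,1],[0,0,-0.05,0,0,0,1]])

```text
time_s: 7.15
ee_pos: [0.6621, -0.1339, 0.098]
eef_rot: [-3.14, -0.007, 2.635]
force: [0.9, 0.3, 1.4]
grip_width: 0.0927
grip_force: 0.0
```

jog_arm(motion=[[0,0,-0.05,0,0,0,1],[0,0,-0.05,0,0,0,1],[0,0,-0.05,0,0,0,1],[0,0,0,0,0,0,1],[0,0,0,0,0,0,1]])

```text
time_s: 7.65
ee_pos: [0.664, -0.1343, 0.2512]
eef_rot: [3.141, 0.001, 2.635]
force: [0.2, -0.5, -1.0]
grip_width: 0.0939
grip_force: 0.0
```

```bash
python3 - <<'E'
from h import *
m,i=shot("wrist","w2")
cv2.imwrite("pics/w2_v.png",cv2.resize(i,(640,480),interpolation=cv2.INTER_CUBIC))
p,Rc=cur()
plan(p,Rc,[.456,-.065,.25],tool(134),1)
E
```

```text
[[0.043, -0.0081, 0, -0.0001, -0.0003, 0.0592, 1], [0.0425, -0.0106, -0.0001, -0.0001, -0.0003, 0.0592, 1], [0.0418, -0.0131, -0.0001, -0.0001, -0.0003, 0.0592, 1], [0.0409, -0.0155, -0.0001, -0.0001, -0.0003, 0.0592, 1], [0.0399, -0.0179, -0.0001, -0.0001, -0.0003, 0.0592, 1]]
```

View pics/w2_v.png

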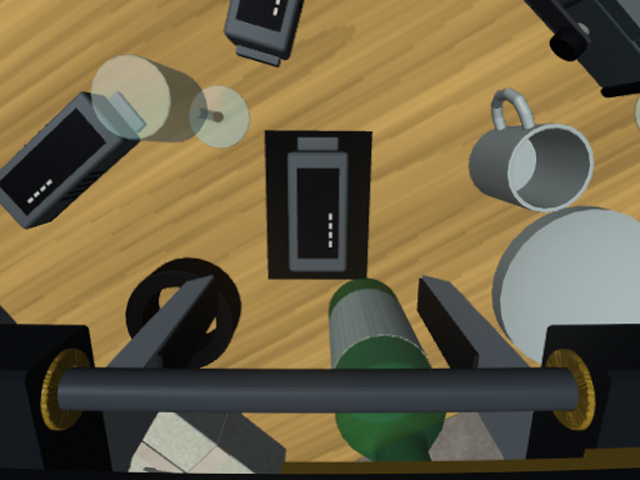

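The pack lies flat on the mat at (318,205), and the mat spans (265–372, 130–279). The flute, bottle and mug are all still standing. Next is pack c.

jog_arm(motion=[[0.043,-0.008,0,0,0,0.059,1],[0.0425,-0.0105,0,0,0,0.059,1],[0.042,-0.013,0,0,0,0.059,1],[0.041,-0.0155,0,0,0,0.059,1],[0.04,-0.018,0,0,0,0.059,1]])

```text
time_s: 8.2
ee_pos: [0.4536, -0.0641, 0.2486]
eef_rot: [-3.14, -0.003, 2.337]
force: [-0.3, 0.1, 2.3]
grip_width: 0.094
grip_force: 0.0
```

jog_arm(motion=[[0,0,0,0,0,0,1],[0,0,0,0,0,0,1]])

```text
time_s: 8.4
ee_pos: [0.4555, -0.0646, 0.2499]
eef_rot: [-3.141, -0.001, 2.34]
force: [0.2, -0.1, 0.4]
grip_width: 0.0938
grip_force: 0.0
```

```bash
python3 - <<'E'
from h import *
m,i=shot("wrist","w3");print(cur()[0])
cv2.imwrite("pics/w3_v.png",cv2.resize(i,(800,600),interpolation=cv2.INTER_CUBIC))
E
```

```text
[ 0.4562267 -0.0648833  0.2498868]
```

View pics/w3_v.png

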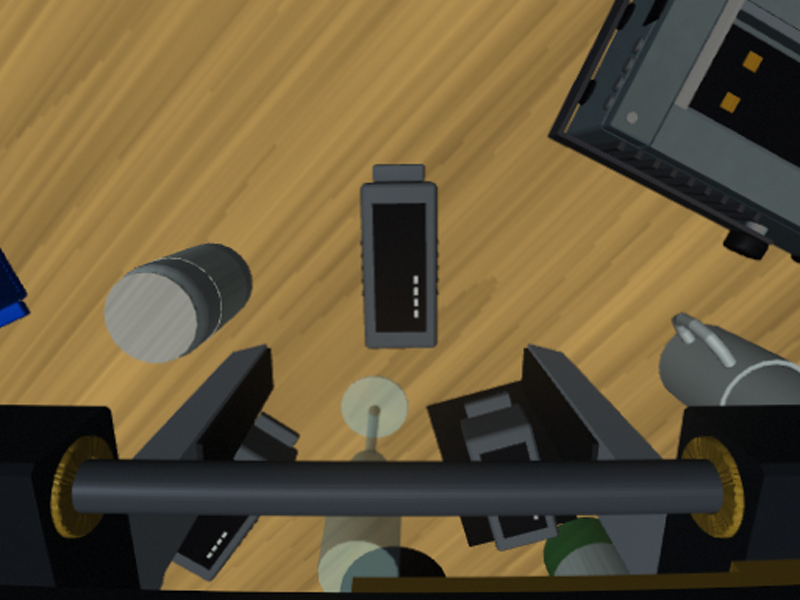

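Pack c's top runs from (363,185)/(436,184) at the toe end to (365,347)/(437,347) at the heel end. Its lug is at (399,172), and the can and flute are clear of it.

```bash
python3 - <<'E'
from h import *
m=np.load("pics/w3_m.npy",allow_pickle=True).item()
A=cast(m,np.array([(363,184),(436,184),(365,347),(437,347)])*.64,.044)[:,:2]
t=cast(m,np.array([(399,165)])*.64,.008)[0,:2]
a=A.mean(0);d=A[2:].mean(0)-A[:2].mean(0);y=np.degrees(np.arctan2(d[1],d[0]));u=d/np.linalg.norm(d)
print("C",a,np.linalg.norm(d),y,"toe dist",(a-t)@u,"half-lengths",(A[2:].mean(0)-a)@u)
g=t+u*(.079+.015); print("grasp from toe",g,"from body",a+.015*u)
p,Rc=cur()
g=(g+a+.015*u)/2
plan(p,Rc,[*g,.022],tool(180+y),1)
E
```

```text
C [ 0.4587853  -0.06343399] 0.1270957536474463 -45.26425884553273 toe dist 0.07783664706824306 half-lengths 0.0635478768237231
grasp from toe [ 0.47011736 -0.07495972] from body [ 0.46934287 -0.0740894 ]
[[-0.0028, 0.0005, 0.038, -0.0001, -0.0001, -0.0019, 1], [-0.0027, 0.0005, 0.038, -0.0001, -0.0001, -0.0019, 1], [-0.0027, 0.0005, 0.038, -0.0001, -0.0001, -0.0019, 1], [-0.0028, 0.0005, 0.038, -0.0001, -0.0001, -0.0019, 1], [-0.0027, 0.0005, 0.0379, -0.0001, -0.0001, -0.0019, 1]]
[[-0.0028, 0.0005, 0.038, -0.0001, -0.0001, -0.0019, 1]]
```

jog_arm(motion=[[-0.003,0.0005,0.04,0,0,-0.002,1],[-0.003,0.0005,0.04,0,0,-0.002,1],[-0.0025,0.0005,0.04,0,0,-0.002,1],[-0.0025,0.0005,0.04,0,0,-0.002,1],[-0.0025,0.0005,0.04,0,0,-0.002,1]])

```text
time_s: 8.95
ee_pos: [0.4676, -0.073, 0.048]
eef_rot: [-3.141, -0.001, 2.35]
force: [1.4, -0.8, -0.8]
grip_width: 0.094
grip_force: 0.0
```

jog_arm(motion=[[-0.0025,0.0005,0.028,0,0,-0.002,1],[0,0,0,0,0,0,1],[0,0,0,0,0,0,-1],[0,0,0,0,0,0,-1],[0,0,0,0,0,0,-1]], squeeze=55)

```text
time_s: 9.45
ee_pos: [0.4702, -0.0743, 0.0239]
eef_rot: [3.14, 0.002, 2.352]
force: [0.2, -0.3, -0.6]
grip_width: 0.0734
grip_force: 0.0
```

jog_arm(motion=[[0,0,0,0,0,0,-1],[0,0,0,0,0,0,-1],[0,0,0,0,0,0,-1]])

```text
time_s: 9.75
ee_pos: [0.4696, -0.0743, 0.0232]
eef_rot: [3.141, 0.001, 2.352]
force: [-2.6, 0.1, 6.5]
grip_width: 0.0577
grip_force: 55.0
```

```bash
python3 - <<'E'
from h import *
p,Rc=cur()
q,Rq=plan(p,Rc,[.5801,.2042,.20],tool(199.4),-1,n=8)
E
```

```text
[[0.015, 0.0343, -0.0221, 0, 0.0001, -0.141, -1], [0.01, 0.0361, -0.0221, 0, 0.0001, -0.141, -1], [0.0048, 0.0371, -0.0221, 0, 0.0001, -0.141, -1], [-0.0004, 0.0375, -0.0221, 0, 0.0001, -0.141, -1], [-0.0057, 0.037, -0.0221, 0, 0.0001, -0.141, -1]]
[[-0.0108, 0.0358, -0.0221, 0, 0.0001, -0.141, -1], [-0.0158, 0.034, -0.0221, 0, 0.0001, -0.141, -1], [-0.0204, 0.0314, -0.0221, 0, 0.0001, -0.141, -1]]
```

jog_arm(motion=[[0,0,-0.01,0,0,0,-1],[0,0,-0.03,0,0,0,-1],[0,0,-0.045,0,0,0,-1],[0,0,-0.045,0,0,0,-1],[0,0,-0.045,0,0,0,-1]])

```text
time_s: 10.25
ee_pos: [0.4686, -0.0739, 0.1996]
eef_rot: [-3.141, -0.001, 2.352]
force: [1.9, -0.4, -5.9]
grip_width: 0.0577
grip_force: 55.0
```

jog_arm(motion=[[0.015,0.0345,0,0,0,-0.141,-1],[0.01,0.036,0,0,0,-0.141,-1],[0.005,0.037,0,0,0,-0.141,-1],[-0.0005,0.0375,0,0,0,-0.141,-1],[-0.0055,0.037,0,0,0,-0.141,-1]])

```text
time_s: 10.75
ee_pos: [0.5382, 0.1015, 0.1978]
eef_rot: [-3.142, -0.001, 3.063]
force: [0.5, -0.8, -6.2]
grip_width: 0.0577
grip_force: 55.0
```

jog_arm(motion=[[-0.011,0.036,0,0,0,-0.141,-1],[-0.016,0.034,0,0,0,-0.141,-1],[-0.0205,0.0315,0,0,0,-0.141,-1],[0,0,0,0,0,0,-1],[0,0,0,0,0,0,-1]])

```text
time_s: 11.25
ee_pos: [0.5797, 0.205, 0.197]
eef_rot: [3.142, -0.002, -2.803]
force: [0.1, -0.5, -6.0]
grip_width: 0.0582
grip_force: 55.0
```

jog_arm(motion=[[0,0,0,0,-0.105,0,-1],[0,0,0,0,-0.105,0,-1],[0,0,0,0,-0.104,0,-1],[0,0,0,0,0,0,-1],[0,0,0,0,0,0,-1]])

```text
time_s: 11.75
ee_pos: [0.5799, 0.2037, 0.1982]
eef_rot: [3.141, 0.312, -2.805]
force: [1.0, -0.1, -6.6]
grip_width: 0.0578
grip_force: 55.0
```

```bash
python3 - <<'E'
from h import *
m,i=shot("wrist","w4");p,Rc=cur();print(p,Rc.round(3).tolist())
cv2.imwrite("pics/w4_v.png",cv2.resize(i,(800,600),interpolation=cv2.INTER_CUBIC))
E
```

```text
[0.58042074 0.20402603 0.19813977] [[-0.898, -0.331, 0.29], [-0.315, 0.944, 0.102], [-0.307, 0.0, -0.952]]
```

View pics/w4_v.png

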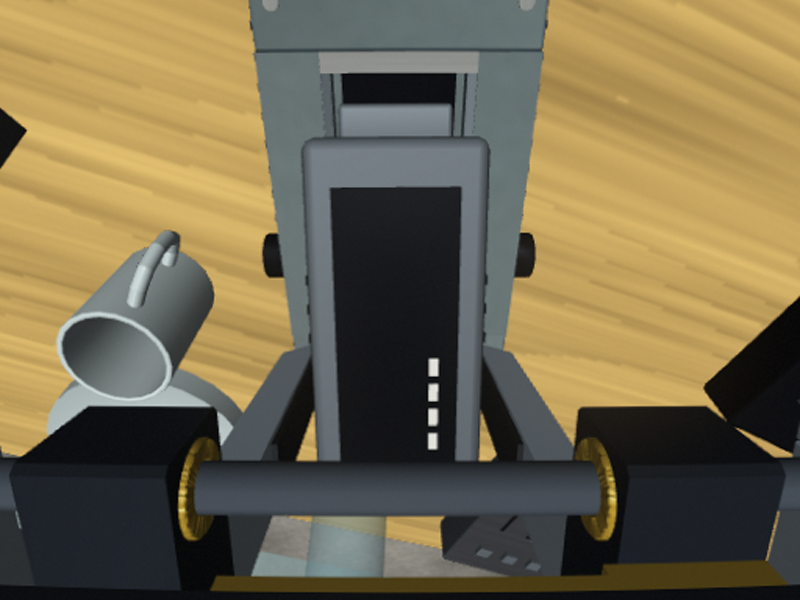

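The tilted pack is over the bay. The lip's front edge is at row 73 (cols 320–478), and the lug tip's top edge is at row 104 (cols 340–452).

```bash
python3 - <<'E'
from h import *
m=np.load("pics/w4_m.npy",allow_pickle=True).item()
p,Rc=cur()
lip=cast(m,np.array([(320,73),(478,73)])*.64,.096)
yaw=np.degrees(np.arctan2(*(lip[1]-lip[0])[1::-1]))-90
print("lip",lip.round(4).tolist(),np.linalg.norm(lip[0]-lip[1]),"yaw",yaw,"tool yaw",np.degrees(np.arctan2(-Rc[1,0],-Rc[0,0])))
z=p[2]+(Rc@[.094,0,.015])[2]
lug=cast(m,np.array([(340,104),(452,104)])*.64,z)
print("lug px",lug.round(4).tolist(),np.linalg.norm(lug[0]-lug[1]),"z",z,"kin",p+Rc@[.094,0,.015])
u=np.array([np.cos(np.radians(19.3)),np.sin(np.radians(19.3))]);v=np.array([-u[1],u[0]])
old=np.array([.56474,.1988])-.072*u
print("lip new-old (u,v)",(lip.mean(0)[:2]-old)@np.c_[u,v],"lug-lip (u,v)",(lug.mean(0)-lip.mean(0))[:2]@np.c_[u,v], "kin-lip",((p+Rc@[.094,0,.015])[:2]-lip.mean(0)[:2])@np.c_[u,v])
E
```

```text
lip [[0.5093, 0.1405, 0.096], [0.4854, 0.209, 0.096]] 0.07251233351543152 yaw 19.31008418683541 tool yaw 19.302418632469042
lug px [[0.5069, 0.1552, 0.155], [0.4936, 0.1934, 0.155]] 0.04050345645430889 z 0.15500290511409087 kin [0.50033631 0.17597794 0.15500291]
lip new-old (u,v) [ 0.00043664 -0.00043122] lug-lip (u,v) [ 0.00260634 -0.00136912] kin-lip [0.00323608 0.00017808]
```

jog_arm(motion=[[-0.003,0.0005,0.001,0,0,0,-1],[0.0046,0,0.0143,0,0,0,-1],[0.0061,0,0.019,0,0,0,-1],[0.0061,0,0.019,0,0,0,-1],[0,0,0,0,0,0,-1]])

```text
time_s: 12.3
ee_pos: [0.5824, 0.2059, 0.1396]
eef_rot: [3.141, 0.308, -2.804]
force: [-0.1, 0.0, -4.8]
grip_width: 0.0575
grip_force: 55.0
```

jog_arm(motion=[[0.0012,0,0.0038,0,0,0,-1],[0.0012,0,0.0038,0,0,0,-1],[0,0,0,0,0,0,-1],[0,0,0,0,0,0,-1]])

```text
time_s: 12.7
ee_pos: [0.5835, 0.2063, 0.1352]
eef_rot: [-3.142, 0.315, -2.803]
force: [0.3, 1.1, -5.9]
grip_width: 0.0578
grip_force: 55.0
```

```bash
cat > st.py <<'E'
from h import *
p,Rc=cur()
u=np.array([np.cos(np.radians(19.35)),np.sin(np.radians(19.35))]);v=np.array([-u[1],u[0]])
b=np.array([.5650,.1988])
def rep(n,q): w=p+Rc@q; print(n,"bay mm",((w[:2]-b)@np.c_[u,v]*1e3).round(1),"z",round((w[2]-.08)*1e3,1))
rep("tipbot",[.094,0,.023]);rep("tiptop",[.094,0,.015]);rep("heelbot",[-.058,0,.023])
rep("lugtop@lip",[.086,0,.015])
o=ctrl.get_obs();print("tilt",np.degrees(np.arcsin(-Rc[2,0])).round(2),"yaw",np.degrees(np.arctan2(-Rc[1,0],-Rc[0,0])).round(2),"F",o["force"].round(1),o["moment"].round(2),o["time_s"],o["ee_pos"].round(4))
E
python3 st.py
```

```text
tipbot bay mm [-62.3   0.9] z 4.3
tiptop bay mm [-64.8   0.9] z 11.9
heelbot bay mm [82.2  1. ] z 51.3
lugtop@lip bay mm [-57.2   0.9] z 14.4
tilt 18.03 yaw 19.38 F [ 0.3  1.1 -5.9] [-0.05  0.27 -0.03] 12.7 [0.5835 0.2063 0.1352]
```

jog_arm(motion=[[0.0006,0,0.0018,0,0,0,-1],[0.0004,0,0.0014,0,0,0,-1],[0,0,0,0,0,0,-1],[0,0,0,0,0,0,-1]])

```text
time_s: 13.1
ee_pos: [0.5834, 0.2063, 0.1315]
eef_rot: [-3.142, 0.314, -2.803]
force: [0.1, -0.5, -4.3]
grip_width: 0.0575
grip_force: 55.0
```

jog_arm(motion=[[0.0038,0,-0.0012,0,0,0,-1],[0.0038,0,-0.0012,0,0,0,-1],[0,0,0,0,0,0,-1]])

```text
time_s: 13.4
ee_pos: [0.5753, 0.2034, 0.1313]
eef_rot: [3.142, 0.314, -2.803]
force: [-0.3, -0.2, -3.4]
grip_width: 0.0572
grip_force: 55.0
```

```bash
python3 st.py
```

```text
tipbot bay mm [-71.    0.9] z 0.4
tiptop bay mm [-73.5   0.9] z 8.0
heelbot bay mm [73.5  1. ] z 47.4
lugtop@lip bay mm [-65.9   0.9] z 10.5
tilt 17.98 yaw 19.38 F [-0.3 -0.2 -3.4] [-0.16  0.5   0.03] 13.4 [0.5753 0.2034 0.1313]
```

jog_arm(motion=[[0.0024,0,-0.0008,0,0,0,-1],[0.0024,0,-0.0008,0,0,0,-1],[0,0,0,0,0,0,-1],[0,0,0,0,0,0,-1]])

```text
time_s: 13.8
ee_pos: [0.5709, 0.2019, 0.1312]
eef_rot: [3.142, 0.313, -2.803]
force: [-0.6, 0.3, -3.8]
grip_width: 0.0579
grip_force: 55.0
```

```bash
python3 st.py; python3 - <<'E'
from h import *
m,i=shot("wrist","w5")
cv2.imwrite("pics/w5_v.png",cv2.resize(i[:130,150:370],None,fx=3.6,fy=3.6,interpolation=cv2.INTER_CUBIC))
E
```

```text
tipbot bay mm [-75.8   0.9] z 0.3
tiptop bay mm [-78.2   0.9] z 7.9
heelbot bay mm [68.8  1. ] z 47.2
lugtop@lip bay mm [-70.6   0.9] z 10.4
tilt 17.96 yaw 19.38 F [-0.6  0.3 -3.8] [-0.1   0.44 -0.03] 13.8 [0.5709 0.2019 0.1312]
```

View pics/w5_v.png

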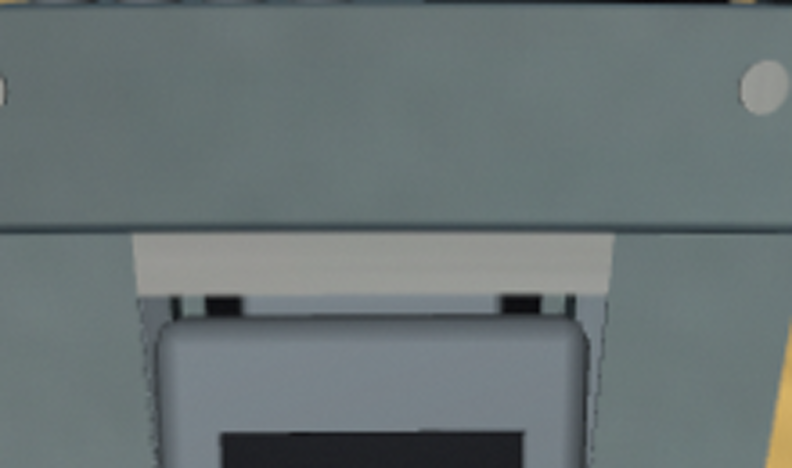

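The lug passes under the lip (lug cols 243–500 below the lip edge at row 295), and the pack is centred in the bay. Now I'll swing the heel down.

```bash
cat > sw.py <<'E'
from h import *
import sys
exec(open("st.py").read().split("def rep")[0])
rows=[];pc,Rr=p.copy(),Rc.copy()
tl=np.degrees(np.arcsin(-Rc[2,0]))
for a in sys.argv[1:]:
    th,xt,zt=map(float,a.split(","));c,s=np.cos(np.radians(th)),np.sin(np.radians(th))
    x=xt/1e3+.094*c-.023*s;z=.08+zt/1e3+.094*s+.023*c
    P=np.array([*(b+u*x+v*.0008),z]);t=np.round(Rr.T@(P-pc),4)
    r=round(np.radians(tl-th),4);rows.append([*t.tolist(),0,r,0,-1]);pc=pc+Rr@t;Rr=Rr@R.from_rotvec([0,r,0]).as_matrix();tl=th
print(rows)
E
python3 sw.py 15,-76.5,0.3 12,-77.2,0.2 9,-78,0
```

```text
[[-0.0004, -0.0001, 0.0046, 0, np.float64(0.0516), 0, -1], [-0.0003, -0.0, 0.0049, 0, np.float64(0.0524), 0, -1], [-0.0003, -0.0, 0.005, 0, np.float64(0.0524), 0, -1]]
```

jog_arm(motion=[[-0.0004,0,0.0046,0,0.052,0,-1],[-0.0003,0,0.0049,0,0.052,0,-1],[-0.0003,0,0.005,0,0.052,0,-1],[0,0,0,0,0,0,-1]])

```text
time_s: 14.25
ee_pos: [0.5759, 0.2036, 0.1171]
eef_rot: [-3.142, 0.157, -2.803]
force: [-0.8, -1.1, -0.6]
grip_width: 0.0575
grip_force: 55.0
```

```bash
python3 st.py; python3 sw.py 7,-78.5,0 5,-78.7,0 3,-79,0
```

```text
tipbot bay mm [-77.4   0.9] z -0.3
tiptop bay mm [-78.6   0.9] z 7.6
heelbot bay mm [72.8  0.9] z 23.5
lugtop@lip bay mm [-70.7   0.9] z 8.9
tilt 8.98 yaw 19.38 F [-0.8 -1.1 -0.6] [-0.21  0.39 -0.09] 14.25 [0.5759 0.2036 0.1171]
[[0.0003, -0.0001, 0.0028, 0, np.float64(0.0345), 0, -1], [-0.0005, -0.0, 0.0033, 0, np.float64(0.0349), 0, -1], [-0.0004, -0.0, 0.0033, 0, np.float64(0.0349), 0, -1]]
```

jog_arm(motion=[[0.0003,0,0.003,0,0.035,0,-1],[-0.0004,0,0.0033,0,0.035,0,-1],[0,0,0,0,0,0,-1]])

```text
time_s: 14.55
ee_pos: [0.5763, 0.2038, 0.1108]
eef_rot: [3.141, 0.088, -2.803]
force: [-1.9, -0.7, -3.0]
grip_width: 0.0575
grip_force: 55.0
```

jog_arm(motion=[[-0.0004,0,0.0033,0,0.035,0,-1],[0,0,0,0,0,0,-1],[0,0,0,0,0,0,-1]])

```text
time_s: 14.85
ee_pos: [0.5769, 0.204, 0.1079]
eef_rot: [3.142, 0.054, -2.803]
force: [0.3, -1.0, -4.8]
grip_width: 0.0575
grip_force: 55.0
```

```bash
python3 st.py; python3 sw.py 1.5,-79,0 0,-79,-0.5
```

```text
tipbot bay mm [-79.7   0.9] z -0.2
tiptop bay mm [-80.1   0.9] z 7.8
heelbot bay mm [72.1  1. ] z 8.1
lugtop@lip bay mm [-72.1   0.9] z 8.2
tilt 3.12 yaw 19.38 F [ 0.3 -1.  -4.8] [-0.01  0.15 -0.07] 14.85 [0.5769 0.204  0.1079]
[[-0.0013, -0.0001, 0.0025, 0, np.float64(0.0282), 0, -1], [-0.0005, -0.0, 0.003, 0, np.float64(0.0262), 0, -1]]
```

jog_arm(motion=[[-0.001,0,0.0025,0,0.028,0,-1],[-0.0004,0,0.003,0,0.026,0,-1],[0,0,0,0,0,0,-1],[0,0,0,0,0,0,-1]])

```text
time_s: 15.25
ee_pos: [0.5791, 0.2047, 0.1033]
eef_rot: [-3.142, 0.001, -2.803]
force: [-0.9, -1.0, 3.4]
grip_width: 0.0575
grip_force: 55.0
```

```bash
python3 st.py; python3 - <<'E'
from h import *
m,i=shot("wrist","w6")
cv2.imwrite("pics/w6_v.png",cv2.resize(i[20:310,130:380],None,fx=2.06,fy=2.06,interpolation=cv2.INTER_CUBIC))
E
```

```text
tipbot bay mm [-78.7   0.9] z 0.2
tiptop bay mm [-78.7   0.9] z 8.2
heelbot bay mm [73.3  1. ] z 0.4
lugtop@lip bay mm [-70.7   0.9] z 8.2
tilt 0.07 yaw 19.38 F [-0.9 -1.   3.4] [-0.    0.12 -0.01] 15.25 [0.5791 0.2047 0.1033]
```

View pics/w6_v.png

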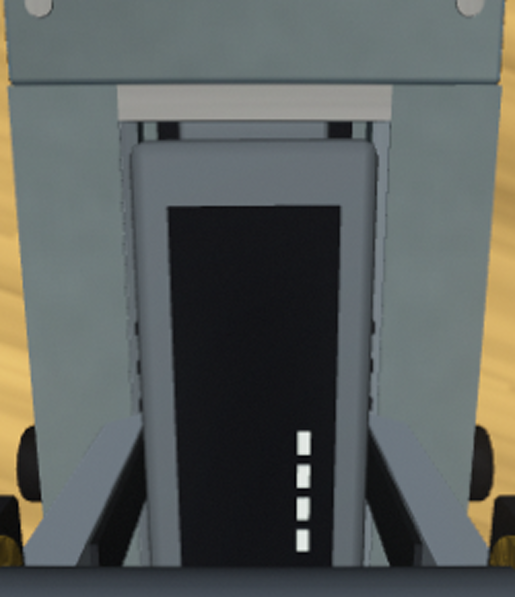

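jog_arm(motion=[[0,0,0,0,0,0,1],[0,0,0,0,0,0,1],[0,0,-0.03,0,0,0,1],[0,0,-0.03,0,0,0,-1],[-0.035,0,0,0,0,0,-1]])

```text
time_s: 15.8
ee_pos: [0.6122, 0.2164, 0.1682]
eef_rot: [-3.141, 0.006, -2.803]
force: [0.9, 0.2, 0.2]
grip_width: 0.0689
grip_force: 0.0
```

jog_arm(motion=[[0,0,0,0,0,0,-1],[0,0,0,0,0,0,-1],[0,0,0,0,0,0,-1],[0,0,0,0,0,0,-1],[0,0,0,0,0,0,-1]], squeeze=20)

```text
time_s: 16.3
ee_pos: [0.6113, 0.2161, 0.1627]
eef_rot: [3.142, -0.001, -2.803]
force: [-0.3, 0.7, 0.6]
grip_width: 0.0289
grip_force: 0.0
```

jog_arm(motion=[[0,0,0.01,0,0,0,-1],[0,0,0.01,0,0,0,-1],[0,0,0.01,0,0,0,-1],[0,0,0,0,0,0,-1],[0,0,0,0,0,0,-1]])

```text
time_s: 16.8
ee_pos: [0.6115, 0.2162, 0.1322]
eef_rot: [3.142, -0.002, -2.803]
force: [-0.3, -0.1, 0.1]
grip_width: 0.0008
grip_force: 0.0
```

jog_arm(motion=[[0,0,0.003,0,0,0,-1],[0,0,0.002,0,0,0,-1],[0,0,0.001,0,0,0,-1],[0,0,0,0,0,0,-1]])

```text
time_s: 17.2
ee_pos: [0.6116, 0.2162, 0.1265]
eef_rot: [3.142, -0.001, -2.803]
force: [0.3, -0.3, 0.9]
grip_width: 0.0006
grip_force: 0.0
```

jog_arm(motion=[[0,0,0.001,0,0,0,-1],[0,0,0.001,0,0,0,-1],[0,0,0,0,0,0,-1]])

```text
time_s: 17.5
ee_pos: [0.6116, 0.2162, 0.1245]
eef_rot: [3.142, -0.001, -2.803]
force: [-1.2, -0.2, 0.4]
grip_width: 0.0006
grip_force: 0.0
```

jog_arm(motion=[[0,0,0.001,0,0,0,-1],[0,0,0.001,0,0,0,-1],[0,0,0,0,0,0,-1]])

```text
time_s: 17.8
ee_pos: [0.6117, 0.2162, 0.1243]
eef_rot: [-3.141, 0.0, -2.803]
force: [-7.0, -1.4, 12.7]
grip_width: 0.0005
grip_force: 6.4
```

jog_arm(motion=[[0,0,0.001,0,0,0,-1],[0,0,0.001,0,0,0,-1],[0,0,0,0,0,0,-1]])

```text
time_s: 18.1
ee_pos: [0.6119, 0.2163, 0.1241]
eef_rot: [-3.141, 0.001, -2.803]
force: [-12.6, -4.1, 27.1]
grip_width: 0.0004
grip_force: 13.5
```

jog_arm(motion=[[0,0,-0.02,0,0,0,-1],[0.01,0,-0.04,0,0,0,1],[0.02,0,-0.045,0,0,0,1],[0.02,0,-0.045,0,0,0,1],[0,0,0,0,0,0,1]])

```text
time_s: 18.6
ee_pos: [0.5649, 0.1997, 0.278]
eef_rot: [-3.141, 0.01, -2.803]
force: [0.0, 0.2, -0.8]
grip_width: 0.0294
grip_force: 0.0
```

jog_arm(motion=[[0,0,0,0,0,0,1],[0,0,0,0,0,0,1],[0,0,0,0,0,0,1]])

```text
time_s: 18.9
ee_pos: [0.5645, 0.1996, 0.269]
eef_rot: [3.141, -0.004, -2.803]
force: [-0.1, 0.3, 0.4]
grip_width: 0.0529
grip_force: 0.0
```

```bash
python3 - <<'E'
from h import *
m,i=shot("wrist","w7");mt,it=shot("top","top7")
print(cur()[0])
a=cv2.resize(i[90:300,170:345],(500,600),interpolation=cv2.INTER_CUBIC)
b=cv2.resize(it[90:235,120:370],None,fx=1.2,fy=1.2,interpolation=cv2.INTER_CUBIC)
v=np.zeros((600,800,3),np.uint8);v[:,:500]=a;v[:b.shape[0],500:]=b
cv2.imwrite("pics/w7_v.png",v)
E
```

```text
[0.56457875 0.19964379 0.26940399]
```

View pics/w7_v.png

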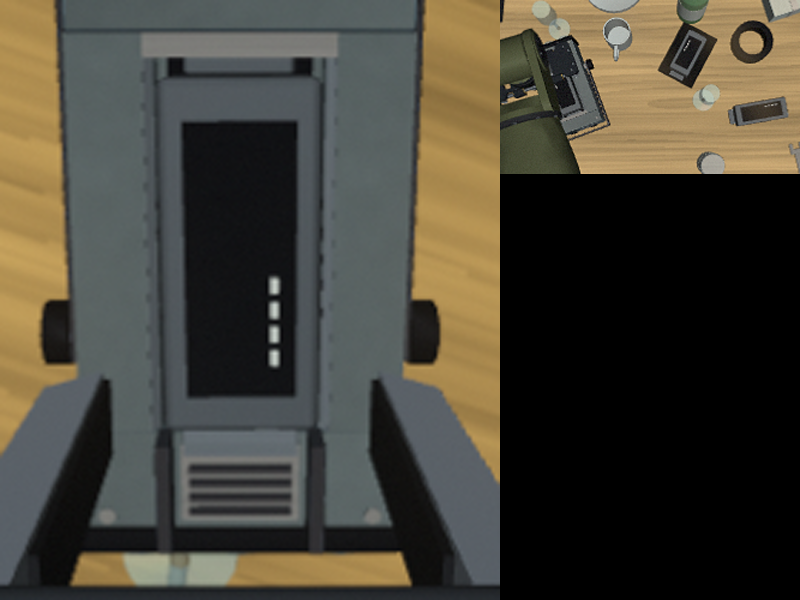

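The wrist crop shows pack c in the bay, with the lug under the lip (row 57) and the heel against the catch (rows 430–525). In the small top view, pack a is on the mat, pack b is in place, and the flutes, mug and can are upright. I'll compare the catch position with its rest position in the first picture, in numbers.

```bash
python3 - <<'E'
from h import *
u=np.array([np.cos(np.radians(19.35)),np.sin(np.radians(19.35))]);b=np.array([.5650,.1988])
for n in("w1","w7"):
    m=np.load(f"pics/{n}_m.npy",allow_pickle=True).item();im=cv2.cvtColor(cv2.imread(f"pics/{n}_raw.png"),cv2.COLOR_BGR2GRAY).astype(float)
    xs=np.arange(.058,.112,.001)
    out=[]
    for x in xs:
        s=[np.array([*(b+u*x+np.array([-u[1],u[0]])*y),.116]) for y in np.linspace(-.012,.012,25)]
        q=proj(m,np.array(s)).astype(np.float32)
        out.append(cv2.remap(im.astype(np.float32),q[:,0].reshape(1,-1),q[:,1].reshape(1,-1),1).mean())
    print(n,[int(k) for k in out])
E
```

```text
w1 [61, 70, 84, 93, 97, 95, 95, 96, 96, 97, 97, 98, 98, 97, 96, 94, 94, 94, 97, 103, 108, 107, 88, 49, 41, 49, 65, 87, 82, 50, 40, 49, 67, 86, 77, 52, 39, 45, 67, 82, 73, 51, 39, 45, 70, 93, 102, 90, 70, 41, 21, 19, 19, 19]
w7 [83, 83, 83, 83, 83, 82, 79, 69, 77, 97, 106, 107, 107, 106, 104, 103, 102, 102, 104, 110, 120, 115, 91, 59, 42, 52, 70, 94, 84, 59, 42, 51, 73, 96, 87, 60, 42, 50, 70, 84, 72, 52, 42, 47, 81, 107, 112, 99, 83, 56, 30, 20, 21, 21]
```

```bash
python3 -c "
from station import ctrl
print(ctrl.hand_in())"
```

```text
the job is handed in; nothing more can be done
None
```

The job is handed in, at about 19 s of the 64 s: the short pack lies flat on the mat, and the fitting pack is home in the bay with its lug under the lip and the catch back at rest over its heel. The third pack is still on the table, and everything visible in the last pictures was upright (the bottle only partly in view).

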